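Stack the hand press on the wide tumbler

TASK

Get the hand press ready for juicing: set the wide, low glass tumbler in the middle of the round cork mat, then build up on it, in this order, the steel funnel, the strainer basket and on top the ribbed reamer, each lowered (never dropped) neck down and fully home in the one below, upright and level. Leave the tall narrow tumbler, the sugar jar and the salt pot standing where they are, and let go of everything at the end.

Things in the scene. Friction and masses are not known exactly. Their poses are not given: they have to be found in the camera images.
- tumbler_wide: the wide, low clear glass tumbler, upright, loose, 0.22 kg: 72 mm high, 60 mm across at the foot and 64 mm at the rim, wall 4 mm, mouth 56 mm across, solid floor 8 mm. Origin: centre of the underside; z up.
- tumbler_tall: the tall narrow clear glass tumbler, not used: 88 mm high, 50 mm across at the rim. Origin: centre of the underside; z up.
- funnel: stainless funnel, loose, standing on its neck, 0.11 kg, 60 mm high. Neck 36 mm across at the foot, 47 mm at 34 mm up; there a flat ledge steps out to a straight wall, 66 mm across, up to the rim: grip it from outside. From above: open cone with a round hole, mouth 60 mm. Seated, the ledge lies on the tumbler's rim, its origin 38 mm above the tumbler's. Origin: centre of the underside; z up.
- strainer: white plastic strainer basket, loose, upright, 0.07 kg, 48 mm high. Foot 36 mm across, 51 mm at 20 mm up; there a flat ledge steps out to a straight wall, 66 mm across, up to the rim: grip it from outside. From above: perforated floor, mouth 60 mm. Seated, the ledge lies on the funnel's rim, its origin 40 mm above the funnel's. Origin: centre of the underside; z up.
- reamer: cast aluminium reamer, loose, upright, 0.12 kg, 66 mm high: spigot 36 mm across at the foot, 50 mm at 14 mm up; disc 66 mm across from 14 to 20 mm up; ribbed hub 39 to 42 mm across from 20 to 50 mm up, to be gripped; rounded tip. Seated, the disc lies on the strainer's rim, its origin 34 mm above the strainer's. Origin: centre of the underside; z up.
- mat_round: the round cork mat, fixed: 96 mm across, 5 mm thick; the target of the tumbler. Origin: centre of the underside; z up.
- mat_square: a square cork mat, not used, fixed: 92 mm by 92 mm, 5 mm thick. Origin: centre of the underside; z up.
- sugar_jar: low white ceramic jar with a steel lid, not used: 60 mm across, 62 mm high. Origin: centre of the underside; z up.
- salt_pot: small dark wooden pot with a knob on its lid, not used: 58 mm across, 56 mm high. Origin: centre of the underside; z up.
Mind the look-alikes: they are no part of the job. Leave any blue or red look-alike of the strainer alone. Leave any turquoise look-alike of the sugar_jar alone.

How it is judged:
By the outcome, as a careful person would: the job done as asked, in the order asked, and still so for the second after the job is handed in, with the robot touching nothing.
It also fails if it takes over 109 s, if anything falls off the work surface, if the arm or the gripper's body presses on something with over 40 N, if the wrist force passes 120 N, or if a joint passes its speed limit or range.

ROBOT

A 6-joint arm with a two-finger parallel gripper is mounted at the origin on the work surface. World frame = base frame: x ahead of the robot, y to its left, z up, the work surface at z = 0. Lengths are in mm, angles in rad, forces in N, time in s.
With the tool pointing down it reaches from about 275 to 1000 mm from the base axis. Payload 8.4 kg.
Tool frame: the origin (TCP) lies on the centre line of the jaws, within the pads' length; the fingertips stand 17 mm ahead of it and the grasp point (between the pads) lies 2 mm behind it (r.tcp_to_tips is the z of the fingertips in the tool frame, in mm); z points along the fingers, y is the direction in which the jaws open and shut (so a half turn about z gives the same grasp; the last joint's range is limited). The gripper opens to 85 mm and grips with 20 to 120 N. Pads are 22 mm wide; open, the fingers measure 114 mm over their backs; the gripper's body (76 mm by 85 mm) begins 54 mm behind the grasp point. The pads swing forward as they close: fully open they stand 13 mm farther back than shut.
Start: joints at [-1.194, 0.353, 1.633, -0, 1.155, -0.002], TCP at [231.127, -580.696, 248.281] pointing down, gripper open.
Joint ranges: [-2.63, 2.63], [-0.92, 2.1], [0.06, 2.66], [-1.3, 4.44], [0, 2.69], [-3.02, 3.02]. Speed limits (rad/s): [2.22, 2.22, 2.79, 3.14, 3.14, 3.14].

INTERFACE

Orientations are given as [roll, pitch, yaw] about the fixed x, y, z axes, in that order (R = Rz(yaw) Ry(pitch) Rx(roll)).
In Python, from rig import r, cams, job gives the robot as it stands.
- The arm moves only by the tool drive_tool, never from a script. Its argument "deltas" is a list of rows, each a list of 4 numbers: the shift along the tool's x, y, z in cm, then the turn about the tool's z in rad. In form: [[x, y, z, roll], ...]. A call has 1 to 12 rows; each row shifts and turns the commanded pose from where the row before left it, along the tool's axes as they then stand; what a row does not reach is not made up. A row lasts 1/12 s, in which the tool goes at most 41.7 mm and 7.16 degrees, less where a joint would pass 70% of its speed; a pose out of reach is approached as far as the arm can. A call with a gripper value outside its range is refused whole. "jaw" is the closure, from 0 (fully open) to 1 (shut), set as the call begins (left out, the last holds). The fingers move at their own pace and stop on an object; "force" is the grip in N (left out, the last holds). Time passes only in rows, so rows that do not move let the fingers close. It gives the time, the measured TCP pose, the force and the opening at its end, in the units of the state.
- r.sense(): the state, without advancing time (a new reading comes with each control period).
- cams.grab_frame(name): name is "side" or "top" or "wrist"; returns (picture, depth): 384x512x3 uint8, red, green, blue; 384x512 float32, mm along the optical axis (not along the pixel's ray), 0 where there is no reading.
- cams.camera_params(name): a dict with "fx", "fy", "cx", "cy" (pixels), "R" (3x3) and "t" (3): a world point X has camera coordinates R X + t. Camera axes: x right, y down, z forward; pixel columns grow to the right and rows downward; lengths in mm; the calibration is good to about 2 mm. The wrist camera is an equidistant fisheye: a pixel r from the principal point sees the ray r / f radians off the axis. A picture is of the moment at which its call begins: read the wrist's pose just before it. camera_params takes no time and is no camera call; for the wrist camera it gives the pose at the moment of the call.
- job.sign_off(): hands the job in, once; it reports no verdict.
The state is a dict: "clock": time; "qpos": joint angles; "qvel": joint speeds; "joint_efforts": joint torques, N m; "eef_pos": TCP position; "tcp_rot": TCP orientation; "contact_force": force on the tool from outside, world axes, zero at the start; "wrist_torque": the same for the moment, N m; "opening": opening from 0.0 (shut) to 1.0 (fully open).
Only numpy, scipy, OpenCV 4.12 (cv2) and the standard library are available. Lean on these libraries where they do the work, as an engineer would, in place of code of your own. Each camera call takes 0.05 s, during which the arm holds its last target. There are 200 camera calls.

## Working session

There is one attempt and no reset: what is moved stays moved. The work goes in short steps, Python scripts to look and compute and a tool call to move; the robot and the scene stay as the last step left them, time stands still between calls to the robot, and variables do not carry over. Pictures are saved under pics/ and viewed, about 12 in all and at most 16, crops included, and the job is handed in when it is done.

Besides the shell and the picture viewer there is one more tool, called after "Call:" by a JSON object that holds its "fn" and its "kwargs", one argument or row to a line. drive_tool: Moves the arm, as the interface text tells. Its arguments: {"type":"object","properties":{"deltas":{"type":"array"},"jaw":{"type":"number"},"force":{"type":"number"}},"required":["deltas"]}

```bash
ls; mkdir -p pics; python3 - <<'E'
from rig import r,cams,job
import cv2,numpy as np
for n in ("top","side"):
    p,d=cams.grab_frame(n); np.savez(f"pics/{n}0.npz",p=p,d=d)
    cv2.imwrite(f"pics/{n}0.png",p[:,:,::-1])
    c=cams.camera_params(n); print(n,{k:np.round(v,3).tolist() for k,v in c.items()})
print(r.sense(), r.tcp_to_tips)
E
```

```text
pics
top {'fx': 348.203, 'fy': 348.203, 'cx': 251.699, 'cy': 190.337, 'R': [[-0.001, -1.0, 0.002], [-0.996, 0.001, -0.092], [0.092, -0.002, -0.996]], 't': [21.498, 535.48, 1045.98]}
side {'fx': 348.431, 'fy': 348.431, 'cx': 259.514, 'cy': 191.802, 'R': [[0.978, -0.209, -0.021], [-0.127, -0.51, -0.851], [0.168, 0.835, -0.525]], 't': [-515.033, 106.963, 845.465]}
{'clock': 0.1, 'qpos': array([-1.19440938e+00,  3.53586257e-01,  1.63407063e+00, -1.01323597e-05,
        1.15516377e+00, -2.42329140e-03]), 'qvel': array([ 0.00057632, -0.00083228, -0.00152259, -0.00066018,  0.00134022,
       -0.0010819 ]), 'joint_efforts': array([ 3.71263659e-04, -6.06354761e+01, -3.42818391e+01,  5.63664912e-05,
        3.80768513e-03, -2.02005154e-06]), 'eef_pos': array([ 230.97081172, -580.32427096,  247.62747598]), 'tcp_rot': array([-3.14036463e+00,  6.28883321e-06,  3.78814339e-01]), 'contact_force': array([-0.42774149, -0.52411539,  0.8225519 ]), 'wrist_torque': array([-0.0213699 , -0.02744213, -0.00107583]), 'opening': 0.9959300874103023} 17.0
```

View pics/top0.png

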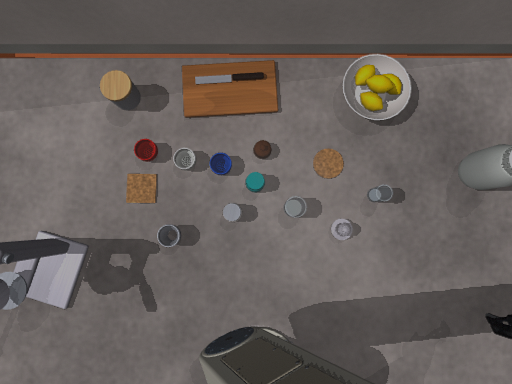

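View pics/side0.png

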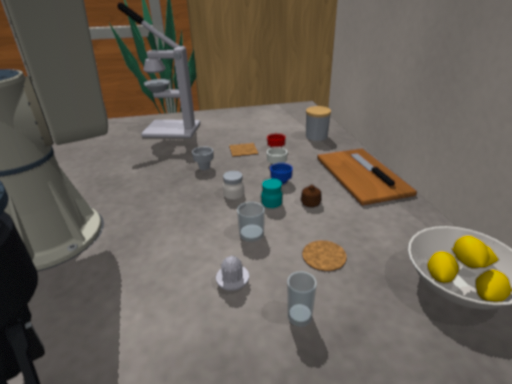

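```bash
cat > h.py <<'E'
import numpy as np,cv2
from rig import r,cams,job
def ray(c,u,v,fish=False):
    a=np.array([(u-c["cx"])/c["fx"],(v-c["cy"])/c["fy"],1.])
    if fish:
        t=np.hypot(a[0],a[1]); s=np.sinc(t/np.pi); a=np.array([a[0]*s,a[1]*s,np.cos(t)])
    R=np.array(c["R"]); return -R.T@np.array(c["t"]),R.T@a
def on_z(c,u,v,z,fish=False):
    o,d=ray(c,u,v,fish); return (o+d*(z-o[2])/d[2])
def pix(c,X):
    p=np.array(c["R"])@X+np.array(c["t"]); return c["cx"]+c["fx"]*p[0]/p[2],c["cy"]+c["fy"]*p[1]/p[2]
E
python3 - <<'E'
from h import *
z=np.load("pics/top0.npz"); p,d=z["p"],z["d"]; c=cams.camera_params("top")
x0,y0,x1,y1=110,120,410,260;k=6
g=cv2.resize(p[y0:y1,x0:x1],None,fx=k,fy=k,interpolation=cv2.INTER_CUBIC); gg=cv2.medianBlur(cv2.cvtColor(g,cv2.COLOR_RGB2GRAY),7)
for n,u,v,h,R in [("wide",295,207,72,32),("mat",329,164,5,48),("reamer",342,229,20,33),("strainer",184,159,48,33),("funnel",168,236,60,33)]:
    s=(1046-h)/348; rp=R/s*k
    a,b=int((u-x0)*k),int((v-y0)*k);w=int(rp*1.7)
    A,B=max(0,a-w),max(0,b-w)
    H=cv2.HoughCircles(gg[B:b+w,A:a+w],cv2.HOUGH_GRADIENT,1,8,param1=60,param2=12,minRadius=int(rp*.9),maxRadius=int(rp*1.1))
    print(n,end=" ")
    if H is not None:
        for q in H[0][:3]:
            U,V=(q[0]+A+.5)/k-.5+x0,(q[1]+B+.5)/k-.5+y0
            print(np.round([U,V,q[2]/k*s],1),on_z(c,U,V,h).round(1),end=" | ")
        q=H[0][0]; cv2.circle(g,(int(q[0]+A),int(q[1]+B)),int(q[2]),(0,255,0),1)
    m=d[v-2:v+3,u-2:u+3]; print("depth",np.median(m))
cv2.imwrite("pics/c.png",cv2.resize(g,(800,373))[:,:,::-1])
E
```

```text
wide [294.5 206.3  32. ] [ 484.  -104.2   72. ] | [295.3 207.5  29.4] [ 480.6 -106.6   72. ] | [295.8 205.2  32.8] [ 487.4 -108.1   72. ] | depth 1082.7992
mat depth 1098.9961
reamer [341.5 228.8  31.4] [ 417.4 -253.5   20. ] | depth 1023.04175
strainer [183.5 158.   31.1] [632.  227.6  48. ] | [182.7 156.7  31.3] [636.1 230.2  48. ] | [184.5 159.2  31.3] [628.4 224.5  48. ] | depth 1100.5654
funnel [167.7 235.2  32.2] [400.3 267.9  60. ] | [168.7 236.3  32. ] [396.9 264.9  60. ] | [166.5 235.8  30.4] [398.4 271.3  60. ] | depth 1080.1332
```

View pics/c.png

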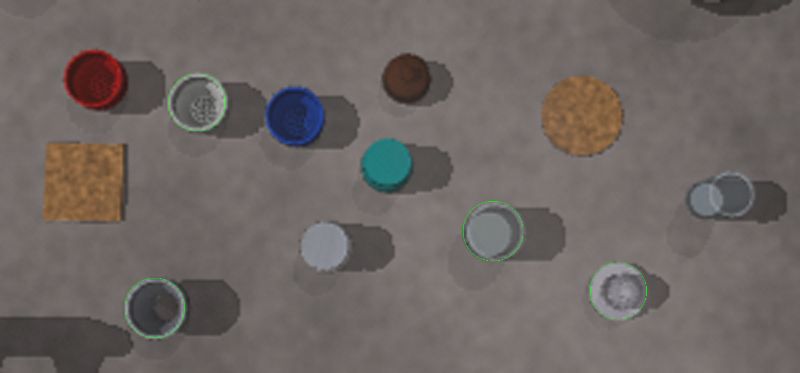

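The crop shows the Hough circles on the wide tumbler (494,231), funnel (156,308), strainer (198,103) and reamer (618,291). They all have the right size; the mat is at (582,116). I'll start moving toward the tumbler.

Call:
{"fn": "drive_tool", "kwargs": {
  "deltas": [
    [0,0,0,0.095],
    [0,0,0,0.095],
    [0,0,0,0.095],
    [0,0,0,0.094],
    [1.5,-3,0,0],
    [1.5,-3,0,0],
    [1.5,-3,0,0],
    [1.5,-3,0,0],
    [1.5,-3,0,0],
    [1.5,-3,0,0],
    [1.5,-3,0,0],
    [1.5,-3,0,0]
  ],
  "jaw": 0,
  "force": 40
}}

```text
clock: 1.1
eef_pos: [351.4, -339.1, 248.1]
tcp_rot: [-3.141, 0.0, -0.0]
contact_force: [1.3, -0.4, -0.6]
opening: 1.003
```

Call:
{"fn": "drive_tool", "kwargs": {
  "deltas": [
    [1.5,-3,0,0],
    [1.5,-3,0,0],
    [1.5,-3,0,0],
    [1.5,-3,0,0],
    [1.5,-3,0,0],
    [1.5,-3,0,0],
    [1.3,-2.6,0,0],
    [0,0,0,0],
    [0,0,0,0]
  ]
}}

```text
clock: 1.85
eef_pos: [454.5, -133.5, 248.1]
tcp_rot: [-3.142, 0.001, 0.003]
contact_force: [-0.7, -0.7, 0.6]
opening: 0.998
```

```bash
python3 - <<'E'
from h import *
z=np.load("pics/top0.npz"); p=z["p"]; c=cams.camera_params("top")
hsv=cv2.cvtColor(p,cv2.COLOR_RGB2HSV); m=cv2.inRange(hsv,(5,90,60),(25,255,255)); m[:,:300]=0;m[:130]=0;m[200:]=0
M=cv2.moments(m,True); u,v=M["m10"]/M["m00"],M["m01"]/M["m00"]
print(u,v,M["m00"],"r mm",np.sqrt(M["m00"]/np.pi)*3,on_z(c,u,v,5))
s=r.sense();print(s["eef_pos"],s["tcp_rot"],s["clock"],s["qpos"])
w=cams.camera_params("wrist"); p,d=cams.grab_frame("wrist"); cv2.imwrite("pics/w1.png",p[:,:,::-1]); np.savez("pics/w1.npz",p=p,d=d)
print({k:np.round(v,3).tolist() for k,v in w.items()})
E
```

```text
327.9971305595409 162.92252510760403 697.0 r mm 44.6850972476386 [ 623.92129028 -219.90243177    5.        ]
[ 454.49481758 -133.49045632  248.0502224 ] [-3.14151539e+00  5.12130900e-04  2.91824802e-03] 1.85 [-2.88794021e-01  1.15506441e-01  1.94606704e+00 -8.30656155e-05
  1.08053189e+00  1.27912321e+00]
{'fx': 297.319, 'fy': 297.319, 'cx': 254.063, 'cy': 187.755, 'R': [[0.002, -1.0, -0.0], [-0.961, -0.002, 0.277], [-0.277, -0.0, -0.961]], 't': [-134.518, 399.872, 503.41]}
```

View pics/w1.png

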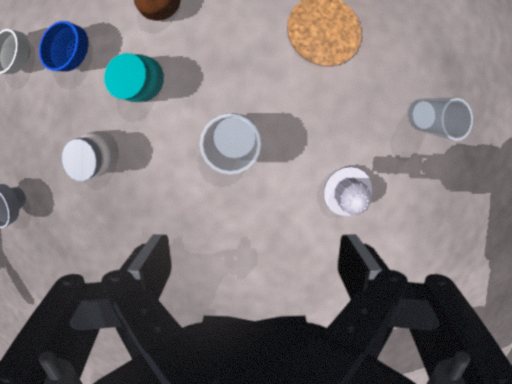

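The wrist view shows the tumbler rim centred near (231,143), the mat at (325,30) and the reamer disc at about (348,191). I'll cross-check those against the top view.

```bash
cat >> h.py <<'E'
def matmask(p,lo=(5,80,50)):
    m=cv2.inRange(cv2.cvtColor(p,cv2.COLOR_RGB2HSV),lo,(25,255,255)); return m
def fit(pts):
    A=np.c_[pts[:,:2]*2,np.ones(len(pts))]; s=np.linalg.lstsq(A,(pts[:,:2]**2).sum(1),rcond=None)[0]
    return s[0],s[1],np.sqrt(s[2]+s[0]**2+s[1]**2)
def circ(p,c,X,R,fish,k=4):
    """circle fit in a rectified metric patch of the plane z=X[2] around X (1 mm = k px)"""
    W=int(R*1.8); n=2*W*k
    yy,xx=np.mgrid[0:n,0:n]; P=np.stack([X[0]-W+xx/k,X[1]-W+yy/k,np.full(xx.shape,X[2])],-1)
    q=P@np.array(c["R"]).T+np.array(c["t"])
    h=np.hypot(q[...,0],q[...,1]); f=np.where(fish,np.arctan2(h,q[...,2])/np.maximum(h,1e-9),1/q[...,2])
    img=cv2.remap(p,(c["cx"]+c["fx"]*q[...,0]*f).astype("f4"),(c["cy"]+c["fy"]*q[...,1]*f).astype("f4"),cv2.INTER_CUBIC)
    g=cv2.GaussianBlur(cv2.cvtColor(img,cv2.COLOR_RGB2GRAY),(0,0),3)
    H=cv2.HoughCircles(g,cv2.HOUGH_GRADIENT,1,8,param1=40,param2=10,minRadius=int(R*k*.93),maxRadius=int(R*k*1.06))
    return img,[] if H is None else [(X[0]-W+a/k,X[1]-W+b/k,rr/k) for a,b,rr in H[0][:3]]
E
python3 - <<'E'
from h import *
z=np.load("pics/w1.npz");w=cams.camera_params("wrist")
t=np.load("pics/top0.npz");c=cams.camera_params("top")
tiles=[]
for n,X,R in [("wide",(484,-104,72),32),("mat",(623,-220,5),48),("reamer",(417,-253,20),33),("strainer",(632,227,48),33),("funnel",(400,268,60),33)]:
    for nm,p,cc,f in (("top",t["p"],c,False),("wr",z["p"],w,True)):
        img,H=circ(p,cc,X,R,f); print(n,nm,np.round(H,1).tolist())
        if H: 
            W=int(R*1.8);a=H[0];cv2.circle(img,(int((a[0]-X[0]+W)*4),int((a[1]-X[1]+W)*4)),int(a[2]*4),(0,255,0),2)
        tiles.append(cv2.resize(img,(160,160)))
    if n=="mat":
        for p,cc,f in((t["p"],c,0),(z["p"],w,1)):
            m=matmask(p); cs=cv2.findContours(m,0,1)[0]
            g=[q for q in cs if cv2.contourArea(q)>300]
            for q in g:
                P=np.array([on_z(cc,u,v,5,f) for u,v in q[:,0]]); s=fit(P)
                if np.hypot(s[0]-623,s[1]+220)<30: print(" mat fit",np.round(s,1))
cv2.imwrite("pics/t.png",np.vstack([np.hstack(tiles[0::2]),np.hstack(tiles[1::2])])[:,:,::-1])
E
```

```text
wide top [[480.6000061035156, -108.0999984741211, 31.200000762939453]]
wide wr [[483.1000061035156, -109.4000015258789, 31.399999618530273], [481.3999938964844, -111.9000015258789, 30.600000381469727], [485.6000061035156, -110.4000015258789, 29.899999618530273]]
mat top []
mat wr []
 mat fit [ 623.9 -219.7   46.3]
 mat fit [ 621.1 -222.5   46.2]
reamer top []
reamer wr [[416.3999938964844, -254.89999389648438, 32.099998474121094], [414.1000061035156, -255.89999389648438, 34.599998474121094], [416.6000061035156, -256.8999938964844, 33.79999923706055]]
strainer top [[630.5999755859375, 225.39999389648438, 31.5], [631.9000244140625, 227.39999389648438, 33.20000076293945], [633.4000244140625, 225.39999389648438, 31.5]]
strainer wr [[631.5999755859375, 222.60000610351562, 33.099998474121094], [631.9000244140625, 220.39999389648438, 31.200000762939453], [633.4000244140625, 225.39999389648438, 31.799999237060547]]
funnel top [[399.6000061035156, 267.3999938964844, 33.099998474121094], [400.3999938964844, 265.1000061035156, 31.5], [397.6000061035156, 266.3999938964844, 31.0]]
funnel wr [[401.1000061035156, 262.6000061035156, 32.900001525878906], [401.1000061035156, 260.6000061035156, 31.399999618530273], [402.6000061035156, 264.8999938964844, 31.600000381469727]]
```

View pics/t.png

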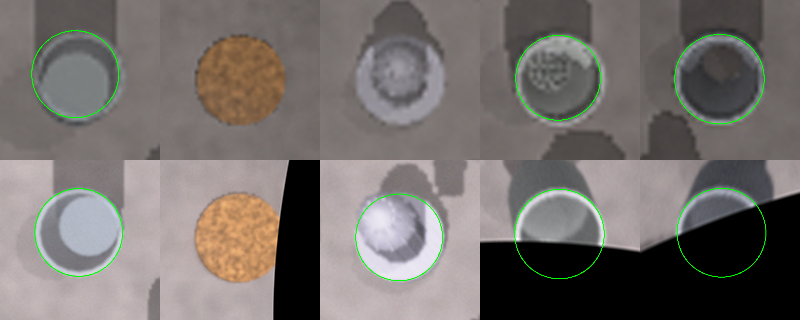

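Call:
{"fn": "drive_tool", "kwargs": {
  "deltas": [
    [1,-0.9,2.5,0],
    [1,-0.9,2.5,0],
    [0.9,-0.8,2.5,0],
    [0,0,2.5,0],
    [0,0,2.5,0],
    [0,0,1.3,0],
    [0,0,0,0]
  ]
}}

```text
clock: 2.48
eef_pos: [480.7, -109.4, 107.5]
tcp_rot: [-3.141, 0.005, -0.002]
contact_force: [-1.0, -0.1, 0.6]
opening: 0.998
```

```bash
cat >> h.py <<'E'
def look(n,X,R,k=4):
    s=r.sense(); w=cams.camera_params("wrist"); p,d=cams.grab_frame("wrist"); cv2.imwrite(f"pics/{n}.png",p[:,:,::-1])
    img,H=circ(p,w,X,R,True,k); print("tcp",s["eef_pos"].round(1),"t",s["clock"]); print(np.round(H,1).tolist())
    cv2.imwrite(f"pics/{n}_c.png",cv2.resize(img,(400,400))[:,:,::-1]); return p,w
E
python3 - <<'E'
from h import *
p,w=look("w2",(483,-108,72),32)
m=matmask(p)
for q in cv2.findContours(m,0,1)[0]:
    if cv2.contourArea(q)>800: print(fit(np.array([on_z(w,u,v,5,1) for u,v in q[:,0]])))
E
```

```text
tcp [ 480.7 -109.4  107.5] t 2.4833
[[483.8999938964844, -108.4000015258789, 31.0], [484.3999938964844, -111.4000015258789, 30.5], [487.8999938964844, -111.9000015258789, 32.79999923706055]]
(np.float64(615.417935943538), np.float64(-221.78203434412433), np.float64(42.531569897974904))
```

View pics/w2.png

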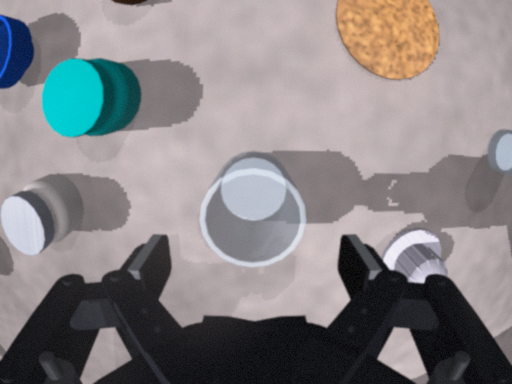

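The rim sits between the jaws at pixel (253,217), in agreement with (484,−108). Next: descend and grip.

Call:
{"fn": "drive_tool", "kwargs": {
  "deltas": [
    [0,0,2,0],
    [0,0,2,0],
    [0,0,2,0],
    [0,0,1,0],
    [0,0,0,0],
    [0,0,0,0],
    [0,0,0,0]
  ]
}}

```text
clock: 3.12
eef_pos: [484.1, -109.2, 41.5]
tcp_rot: [3.141, -0.002, -0.001]
contact_force: [-0.3, 0.2, -0.1]
opening: 1.001
```

Call:
{"fn": "drive_tool", "kwargs": {
  "deltas": [
    [0,0,0,0],
    [0,0,0,0],
    [0,0,0,0],
    [0,0,0,0],
    [0,0,0,0],
    [0,0,0,0],
    [0,0,0,0],
    [0,0,0,0],
    [0,0,0,0],
    [0,0,0,0],
    [0,0,0,0],
    [0,0,0,0]
  ],
  "jaw": 1,
  "force": 30
}}

```text
clock: 4.12
eef_pos: [484.1, -108.8, 41.6]
tcp_rot: [3.141, -0.002, -0.0]
contact_force: [-1.7, 1.6, 9.1]
opening: 0.745
```

Call:
{"fn": "drive_tool", "kwargs": {
  "deltas": [
    [0,0,-1,0],
    [0,0,-2,0],
    [0,0,-2,0],
    [0,0,-2,0],
    [0.6,1.6,-2,0],
    [0.6,1.6,-1,0],
    [0.6,1.6,0,0],
    [0.6,1.6,0,0],
    [0.6,1.6,0,0],
    [0.6,1.6,0,0],
    [0,1.6,0,0],
    [0,0,0,0]
  ]
}}

```text
clock: 5.12
eef_pos: [519.8, -223.5, 140.5]
tcp_rot: [3.141, -0.001, -0.001]
contact_force: [-0.5, -0.1, -1.4]
opening: 0.746
```

Call:
{"fn": "drive_tool", "kwargs": {
  "deltas": [
    [0,0,0,0],
    [0,0,0,0],
    [0,0,0,0]
  ]
}}

```text
clock: 5.37
eef_pos: [518.8, -220.2, 140.1]
tcp_rot: [-3.141, 0.001, -0.0]
contact_force: [-0.2, -0.3, -2.1]
opening: 0.744
```

```bash
python3 - <<'E'
from h import *
p,w=look("w3",(622,-221,5),48)
m=matmask(p)
for q in cv2.findContours(m,0,1)[0]:
    if cv2.contourArea(q)>800: print(fit(np.array([on_z(w,u,v,5,1) for u,v in q[:,0]])),cv2.boundingRect(q))
E
```

```text
tcp [ 518.8 -220.2  140.1] t 5.3667
[[623.4000244140625, -223.89999389648438, 48.0], [620.5999755859375, -222.60000610351562, 46.0], [625.5999755859375, -222.60000610351562, 50.29999923706055]]
(np.float64(674.3872250299744), np.float64(12.854388945579558), np.float64(28.21004551371645)) (16, 16, 37, 53)
(np.float64(623.4056636177146), np.float64(-221.686308108415), np.float64(47.06843710841158)) (201, 13, 110, 106)
```

View pics/w3.png

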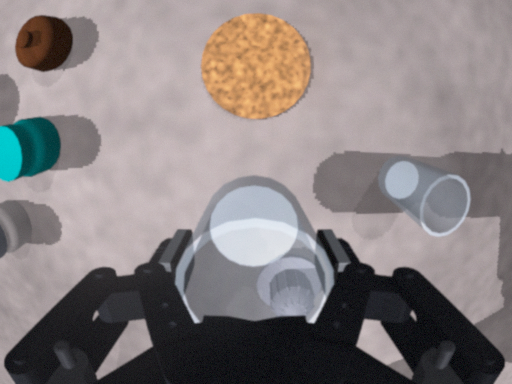

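The mat's circle at pixel (256,66) fits (623.4,−221.7) with R 47, close to the true 48. The tumbler is held upright and centred in the jaws.

Call:
{"fn": "drive_tool", "kwargs": {
  "deltas": [
    [2,0.1,0,0],
    [2,0,0,0],
    [2,0,0,0],
    [2,0,0,0],
    [1.5,0,1,0],
    [0.95,0,2,0],
    [0,0,2,0],
    [0,0,2,0],
    [0,0,1,0],
    [0,0,0,0],
    [0,0,0,0],
    [0,0,0,0]
  ]
}}

```text
clock: 6.42
eef_pos: [624.4, -221.9, 61.5]
tcp_rot: [3.141, -0.001, -0.0]
contact_force: [-0.1, 0.6, -2.5]
opening: 0.741
```

Call:
{"fn": "drive_tool", "kwargs": {
  "deltas": [
    [0,0,0.2,0],
    [0,0,0.2,0],
    [0,0,0.2,0],
    [0,0,0,0],
    [0,0,0,0]
  ]
}}

```text
clock: 6.83
eef_pos: [623.6, -221.8, 54.3]
tcp_rot: [-3.142, 0.0, -0.0]
contact_force: [0.6, 0.4, -2.2]
opening: 0.746
```

Call:
{"fn": "drive_tool", "kwargs": {
  "deltas": [
    [0,0,0.2,0],
    [0,0,0.2,0],
    [0,0,0.2,0],
    [0,0,0,0],
    [0,0,0,0]
  ]
}}

```text
clock: 7.25
eef_pos: [623.6, -221.7, 48.0]
tcp_rot: [-3.141, 0.0, -0.0]
contact_force: [1.2, 0.1, -1.5]
opening: 0.742
```

Call:
{"fn": "drive_tool", "kwargs": {
  "deltas": [
    [0,0,0.1,0],
    [0,0,0,0],
    [0,0,0,0]
  ]
}}

```text
clock: 7.5
eef_pos: [623.7, -221.8, 47.3]
tcp_rot: [-3.142, 0.0, -0.0]
contact_force: [0.2, -0.0, -2.8]
opening: 0.747
```

Call:
{"fn": "drive_tool", "kwargs": {
  "deltas": [
    [0,0,0.1,0],
    [0,0,0,0],
    [0,0,0,0]
  ]
}}

```text
clock: 7.75
eef_pos: [623.9, -221.8, 46.7]
tcp_rot: [3.141, -0.0, -0.0]
contact_force: [-1.3, 0.9, 3.2]
opening: 0.744
```

Call:
{"fn": "drive_tool", "kwargs": {
  "deltas": [
    [0,0,0.1,0],
    [0,0,0,0],
    [0,0,0,0]
  ]
}}

```text
clock: 8.0
eef_pos: [624.1, -221.8, 46.7]
tcp_rot: [3.141, -0.001, -0.0]
contact_force: [-3.7, 2.4, 11.2]
opening: 0.742
```

Call:
{"fn": "drive_tool", "kwargs": {
  "deltas": [
    [0,0,0,0],
    [0,0,0,0],
    [0,0,0,0],
    [0,0,0,0],
    [0,0,-1,0],
    [0,0,-2,0],
    [0,0,-2.5,0],
    [0,0,-2.5,0],
    [0,0,-2.5,0],
    [0,0,-2.5,0],
    [0,0,0,0]
  ],
  "jaw": 0
}}

```text
clock: 8.92
eef_pos: [626.4, -222.8, 181.5]
tcp_rot: [3.139, -0.008, -0.0]
contact_force: [1.5, -1.5, 0.5]
opening: 1.0
```

Call:
{"fn": "drive_tool", "kwargs": {
  "deltas": [
    [-1.4,-2.7,0,0],
    [-1.4,-2.7,0,0],
    [-1.4,-2.7,0,0],
    [-1.4,-2.7,0,0],
    [-1.4,-2.7,0,0],
    [-1.4,-2.7,0,0],
    [-1.4,-2.7,0,0],
    [-1.4,-2.7,0,0],
    [-1.4,-2.7,0,0],
    [-1.4,-2.7,0,0],
    [-1.4,-2.7,0,0],
    [-1.4,-2.7,0,0]
  ]
}}

```text
clock: 9.92
eef_pos: [454.9, 103.3, 175.5]
tcp_rot: [-3.141, -0.0, -0.0]
contact_force: [1.1, 0.2, 0.3]
opening: 0.997
```

Call:
{"fn": "drive_tool", "kwargs": {
  "deltas": [
    [-1.4,-2.7,0,0],
    [-1.4,-2.7,0,0],
    [-1.4,-2.7,0,0],
    [-1.4,-2.7,0,0],
    [-1.4,-2.7,0,0],
    [-1.6,-2.7,0,0],
    [0,0,0,0],
    [0,0,0,0],
    [0,0,0,0]
  ]
}}

```text
clock: 10.67
eef_pos: [369.8, 264.1, 175.3]
tcp_rot: [3.141, -0.0, 0.001]
contact_force: [0.3, -0.5, 0.6]
opening: 1.0
```

```bash
python3 - <<'E'
from h import *
p,w=look("w4",(400.5,264.5,60),33)
t,d=cams.grab_frame("top"); c=cams.camera_params("top")
m=matmask(t)
for q in cv2.findContours(m,0,1)[0]:
    if cv2.contourArea(q)>100:
        f=fit(np.array([on_z(c,u,v,5) for u,v in q[:,0]]))
        if abs(f[0]-623)<30 and abs(f[1]+221)<30: print("mat",np.round(f,1))
img,H=circ(t,c,(624,-220,77),32,False); print("tumbler top",np.round(H,1).tolist())
a=cv2.imread("pics/w4.png"); b=cv2.resize(img,(384,384))[:,:,::-1]
cv2.imwrite("pics/v4.png",cv2.resize(np.hstack([a,b]),(800,343)))
E
```

```text
tcp [369.8 264.1 175.3] t 10.6667
[[399.8999938964844, 266.1000061035156, 33.0], [399.8999938964844, 264.1000061035156, 31.299999237060547], [397.8999938964844, 265.3999938964844, 31.299999237060547]]
mat [ 624.2 -219.5   41.4]
tumbler top [[618.9000244140625, -221.10000610351562, 32.400001525878906]]
```

View pics/v4.png

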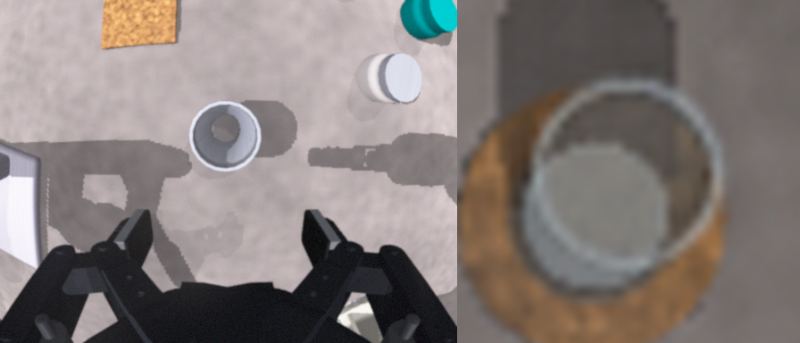

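The funnel's rim is at wrist pixel (252,152), giving (400,265). The tumbler rim and mat are concentric within about 1 mm in the top view. Next, grip the funnel by its wall.

Call:
{"fn": "drive_tool", "kwargs": {
  "deltas": [
    [1,-0.1,2,0],
    [1,0,2,0],
    [1,0,2,0],
    [0,0,0.5,0],
    [0,0,0,0],
    [0,0,2,0],
    [0,0,2,0],
    [0,0,1.4,0],
    [0,0,1,0],
    [0,0,0,0],
    [0,0,0,0],
    [0,0,0,0]
  ]
}}

```text
clock: 11.77
eef_pos: [400.3, 265.5, 47.3]
tcp_rot: [-3.141, -0.001, -0.0]
contact_force: [-0.3, -0.5, -0.3]
opening: 1.003
```

Call:
{"fn": "drive_tool", "kwargs": {
  "deltas": [
    [0,0,0,0],
    [0,0,0,0],
    [0,0,0,0],
    [0,0,0,0],
    [0,0,0,0],
    [0,0,0,0],
    [0,0,0,0],
    [0,0,0,0],
    [0,0,0,0],
    [0,0,0,0]
  ],
  "jaw": 1,
  "force": 30
}}

```text
clock: 12.6
eef_pos: [400.5, 265.7, 47.6]
tcp_rot: [-3.141, -0.002, -0.0]
contact_force: [-1.4, -1.0, 10.4]
opening: 0.78
```

Call:
{"fn": "drive_tool", "kwargs": {
  "deltas": [
    [0,0,-0.5,0],
    [0,0,-1,0],
    [0,0,-1.5,0],
    [0,0,-2,0],
    [0,0,0,0],
    [0,0,0,0],
    [0,0,0,0]
  ]
}}

```text
clock: 13.18
eef_pos: [399.7, 265.2, 96.4]
tcp_rot: [-3.141, -0.0, -0.0]
contact_force: [-0.3, -0.1, -2.4]
opening: 0.778
```

```bash
python3 - <<'E'
from h import *
s=r.sense();print(s["eef_pos"],s["contact_force"])
p,d=cams.grab_frame("side"); c=cams.camera_params("side"); u,v=map(int,pix(c,s["eef_pos"])); print(u,v)
x,y=max(0,u-60),max(0,v-60); a=cv2.resize(p[y:y+120,x:x+120],(480,480),interpolation=2)
q,_=cams.grab_frame("wrist"); q=cv2.resize(q,(320,240)); o=np.zeros((480,800,3),np.uint8);o[:,:480]=a;o[:240,480:]=q
cv2.imwrite("pics/s5.png",o[:,:,::-1])
E
```

```text
[399.70495228 265.20402742  96.39877197] [-0.34719988 -0.0960688  -2.44052585]
201 140
```

View pics/s5.png

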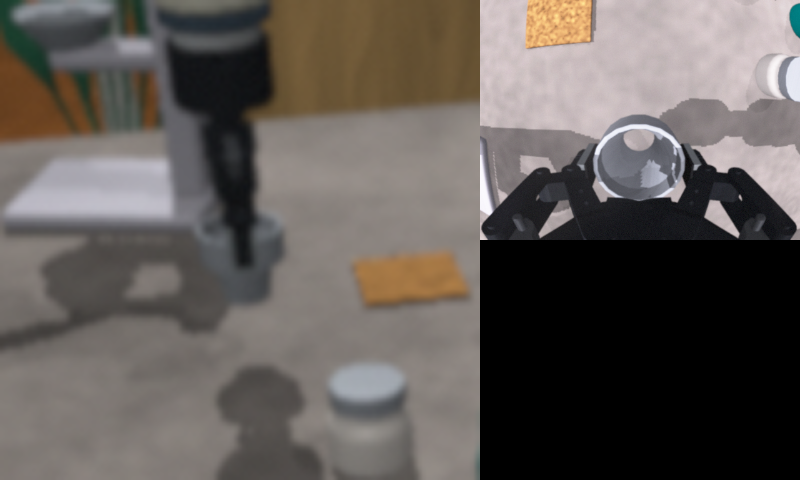

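The side crop shows the funnel hanging upright, fingertips near its ledge. The opening of 66 mm matches its wall. I'll carry it to the tumbler.

Call:
{"fn": "drive_tool", "kwargs": {
  "deltas": [
    [0,0,-2,0],
    [0,0,-2,0],
    [0,0,-2,0],
    [0.6,1.3,-2,0],
    [1.25,2.7,0,0],
    [1.25,2.7,0,0],
    [1.25,2.7,0,0],
    [1.25,2.7,0,0],
    [1.25,2.7,0,0],
    [1.25,2.7,0,0],
    [1.25,2.7,0,0],
    [1.25,2.7,0,0]
  ]
}}

```text
clock: 14.28
eef_pos: [505.6, 34.7, 175.3]
tcp_rot: [3.142, 0.002, -0.0]
contact_force: [1.3, 0.6, -1.4]
opening: 0.775
```

Call:
{"fn": "drive_tool", "kwargs": {
  "deltas": [
    [1.25,2.7,0,0],
    [1.25,2.7,0,0],
    [1.25,2.7,0,0],
    [1.25,2.7,0,0],
    [1.25,2.7,0,0],
    [1.25,2.7,0,0],
    [1.25,2.7,0,0],
    [1.25,2.7,0,0],
    [1.25,2.7,0,0],
    [0.6,1.4,0,0],
    [0,0,0,0],
    [0,0,0,0]
  ]
}}

```text
clock: 15.28
eef_pos: [623.5, -220.8, 175.0]
tcp_rot: [-3.14, 0.002, -0.002]
contact_force: [0.0, 0.7, -1.3]
opening: 0.779
```

Call:
{"fn": "drive_tool", "kwargs": {
  "deltas": [
    [0,0,0,0],
    [0,0,0,0],
    [0,0,0,0]
  ]
}}

```text
clock: 15.53
eef_pos: [623.8, -219.6, 176.3]
tcp_rot: [-3.141, 0.0, 0.001]
contact_force: [1.2, 0.3, -1.2]
opening: 0.774
```

```bash
python3 - <<'E'
from h import *
s=r.sense();print(s["eef_pos"],s["contact_force"])
p,d=cams.grab_frame("side"); c=cams.camera_params("side"); u,v=map(int,pix(c,np.array([624,-222,90]))); print(u,v)
x,y=max(0,u-60),max(0,v-60); a=cv2.resize(p[y:y+120,x:x+120],(480,480),interpolation=2)
q,_=cams.grab_frame("wrist"); q=cv2.resize(q,(320,240)); o=np.zeros((480,800,3),np.uint8);o[:,:480]=a;o[:240,480:]=q
cv2.imwrite("pics/s6.png",o[:,:,::-1])
E
```

```text
[ 623.81781446 -219.55519315  176.26139578] [ 1.16717905  0.33585129 -1.23483734]
327 223
```

View pics/s6.png

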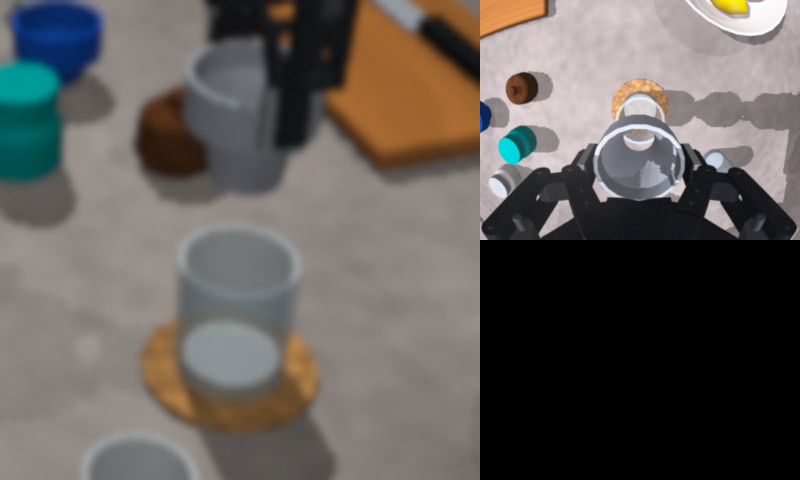

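Side crop: the tumbler is well centred on the mat, with the funnel above it. Lowering now.

Call:
{"fn": "drive_tool", "kwargs": {
  "deltas": [
    [0,0.2,1,0],
    [0,0,1.5,0],
    [0,0,1.5,0],
    [0,0,1.5,0],
    [0,0,1,0],
    [0,0,0.6,0],
    [0,0,0.4,0],
    [0,0,0,0],
    [0,0,0,0],
    [0,0,0,0]
  ]
}}

```text
clock: 16.47
eef_pos: [624.7, -223.0, 102.1]
tcp_rot: [3.141, -0.001, -0.0]
contact_force: [0.3, 0.3, -1.1]
opening: 0.779
```

Call:
{"fn": "drive_tool", "kwargs": {
  "deltas": [
    [0,0,0.2,0],
    [0,0,0.2,0],
    [0,0,0.2,0],
    [0,0,0,0],
    [0,0,0,0]
  ]
}}

```text
clock: 16.88
eef_pos: [624.1, -222.7, 95.1]
tcp_rot: [-3.142, 0.0, -0.0]
contact_force: [-0.1, -0.4, -1.1]
opening: 0.778
```

Call:
{"fn": "drive_tool", "kwargs": {
  "deltas": [
    [0,0,0.1,0],
    [0,0,0,0],
    [0,0,0,0]
  ]
}}

```text
clock: 17.13
eef_pos: [624.2, -222.8, 94.3]
tcp_rot: [-3.142, 0.0, -0.0]
contact_force: [0.4, -0.4, -0.6]
opening: 0.777
```

Call:
{"fn": "drive_tool", "kwargs": {
  "deltas": [
    [0,-0.1,0.1,0],
    [0,0,0.1,0],
    [0,0,0,0],
    [0,0,0,0]
  ]
}}

```text
clock: 17.47
eef_pos: [624.1, -221.7, 92.2]
tcp_rot: [-3.142, 0.0, -0.0]
contact_force: [0.6, -0.3, -0.5]
opening: 0.78
```

Call:
{"fn": "drive_tool", "kwargs": {
  "deltas": [
    [0,0,0.1,0],
    [0,0,0,0],
    [0,0,0,0]
  ]
}}

```text
clock: 17.72
eef_pos: [624.1, -221.8, 91.2]
tcp_rot: [-3.142, 0.0, -0.0]
contact_force: [0.5, 0.0, -0.6]
opening: 0.775
```

Call:
{"fn": "drive_tool", "kwargs": {
  "deltas": [
    [0,0,0.1,0],
    [0,0,0,0],
    [0,0,0,0]
  ]
}}

```text
clock: 17.97
eef_pos: [624.4, -221.9, 90.8]
tcp_rot: [3.141, -0.0, -0.0]
contact_force: [-1.3, -0.7, 4.2]
opening: 0.779
```

Call:
{"fn": "drive_tool", "kwargs": {
  "deltas": [
    [0,0,0.05,0],
    [0,0,0,0],
    [0,0,0,0],
    [0,0,0,0],
    [0,0,0,0],
    [0,0,-1,0],
    [0,0,-1.5,0],
    [0,0,-2,0],
    [0,0,-2,0],
    [0,0,-2.5,0],
    [-0.8,-1.4,0,0],
    [-0.8,-2.8,0,0]
  ],
  "jaw": 0
}}

```text
clock: 18.97
eef_pos: [609.6, -181.9, 182.6]
tcp_rot: [3.139, -0.005, -0.002]
contact_force: [-0.0, 1.7, 0.1]
opening: 1.001
```

Call:
{"fn": "drive_tool", "kwargs": {
  "deltas": [
    [-0.8,-2.8,0,0],
    [0,-2.8,0,0],
    [0,-2.8,0,0],
    [0,-2.8,0,0],
    [0,-2.8,0,0],
    [0,-2.8,0,0],
    [0,-2.8,0,0],
    [0,-2.8,0,0],
    [0,-2.8,0,0],
    [0,-2.8,0,0],
    [0,-2.8,0,0],
    [0,-2.8,0,0]
  ]
}}

```text
clock: 19.97
eef_pos: [600.3, 157.7, 180.7]
tcp_rot: [-3.141, -0.001, -0.0]
contact_force: [1.0, 0.1, -0.3]
opening: 1.001
```

Call:
{"fn": "drive_tool", "kwargs": {
  "deltas": [
    [0,-2.8,0,0],
    [0,-2.8,0,0],
    [0,-1.2,0,0],
    [0,0,0,0],
    [0,0,0,0],
    [0,0,0,0],
    [0,0,0,0]
  ]
}}

```text
clock: 20.55
eef_pos: [600.3, 222.9, 179.9]
tcp_rot: [3.141, 0.0, -0.001]
contact_force: [-1.0, -0.7, 0.4]
opening: 1.0
```

```bash
cat >> h.py <<'E'
def both(n,X,zt,mid=(624,-222)):
    """wrist picture beside the side-camera crop at the stack"""
    p,d=cams.grab_frame("side"); c=cams.camera_params("side"); u,v=map(int,pix(c,np.array([*mid,zt])))
    a=cv2.resize(p[max(0,v-60):v+60,u-45:u+45],(288,384),interpolation=2)[:,:,::-1]
    cv2.imwrite(f"pics/{n}_b.png",np.hstack([cv2.imread(f"pics/{n}.png"),a]))
E
python3 - <<'E'
from h import *
look("w7",(632,225,48),33); both("w7",0,60)
E
```

```text
tcp [600.3 222.9 179.9] t 20.55
[[631.9000244140625, 225.39999389648438, 33.0], [633.0999755859375, 227.39999389648438, 31.299999237060547], [632.4000244140625, 223.39999389648438, 31.600000381469727]]
```

View pics/w7_b.png

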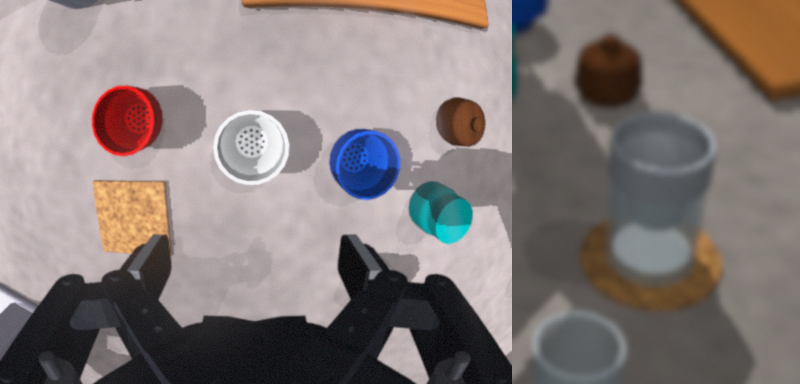

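The funnel sits level on the tumbler in the side crop. The white strainer's rim is at wrist pixel (251,147), giving (632,225).

Call:
{"fn": "drive_tool", "kwargs": {
  "deltas": [
    [1.1,-0.25,2,0],
    [1.1,0,2,0],
    [1,0,2,0],
    [0,0,1.5,0],
    [0,0,0,0],
    [0,0,2,0],
    [0,0,2,0],
    [0,0,2,0],
    [0,0,1,0],
    [0,0,0,0],
    [0,0,0,0],
    [0,0,0,0]
  ]
}}

```text
clock: 21.65
eef_pos: [633.2, 226.9, 36.3]
tcp_rot: [-3.141, -0.002, -0.0]
contact_force: [0.3, 0.6, 0.2]
opening: 0.997
```

Call:
{"fn": "drive_tool", "kwargs": {
  "deltas": [
    [0,0,0,0],
    [0,0,0,0],
    [0,0,0,0],
    [0,0,0,0],
    [0,0,0,0],
    [0,0,0,0],
    [0,0,0,0],
    [0,0,0,0],
    [0,0,0,0],
    [0,0,0,0]
  ],
  "jaw": 1,
  "force": 30
}}

```text
clock: 22.48
eef_pos: [633.1, 227.0, 36.7]
tcp_rot: [-3.141, -0.002, -0.0]
contact_force: [-1.9, -1.2, 8.1]
opening: 0.774
```

Call:
{"fn": "drive_tool", "kwargs": {
  "deltas": [
    [0,0,-0.5,0],
    [0,0,-1,0],
    [0,0,-1.5,0],
    [0,0,-2,0],
    [0,0,-2.5,0],
    [0,0,-2.5,0],
    [0,0,-2.5,0],
    [0,0,-2.5,0],
    [0,0,-2.5,0],
    [0,0,0,0],
    [0,0,0,0],
    [0,0,0,0]
  ]
}}

```text
clock: 23.48
eef_pos: [632.0, 226.6, 210.3]
tcp_rot: [-3.141, -0.0, -0.0]
contact_force: [0.6, -0.0, -1.0]
opening: 0.776
```

Call:
{"fn": "drive_tool", "kwargs": {
  "deltas": [
    [0,1.4,0,0],
    [-0.7,2.8,0,0],
    [0,2.8,0,0],
    [0,2.8,0,0],
    [0,2.8,0,0],
    [0,2.8,0,0],
    [0,2.8,0,0],
    [0,2.8,0,0],
    [0,2.8,0,0],
    [0,2.8,0,0],
    [0,2.8,0,0],
    [0,2.8,0,0]
  ]
}}

```text
clock: 24.48
eef_pos: [623.9, -97.2, 208.4]
tcp_rot: [-3.141, 0.003, -0.0]
contact_force: [1.1, 0.1, -1.6]
opening: 0.771
```

Call:
{"fn": "drive_tool", "kwargs": {
  "deltas": [
    [0,2.8,0,0],
    [0,2.8,0,0],
    [0,2.8,0,0],
    [0,2.8,0,0],
    [0,1.4,0,0],
    [0,0,0,0],
    [0,0,0,0],
    [0,0,0,0],
    [0,0,0,0],
    [0,0,0,0]
  ]
}}

```text
clock: 25.32
eef_pos: [625.2, -220.1, 209.7]
tcp_rot: [-3.141, 0.0, 0.001]
contact_force: [0.1, -0.0, -1.1]
opening: 0.77
```

```bash
python3 - <<'E'
from h import *
s=r.sense();print(s["eef_pos"],s["contact_force"])
p,_=cams.grab_frame("wrist"); cv2.imwrite("pics/w8.png",p[:,:,::-1]); both("w8",0,120)
E
```

```text
[ 625.22761826 -220.07424655  209.71182415] [ 0.05721188 -0.04753119 -1.13005662]
```

View pics/w8_b.png

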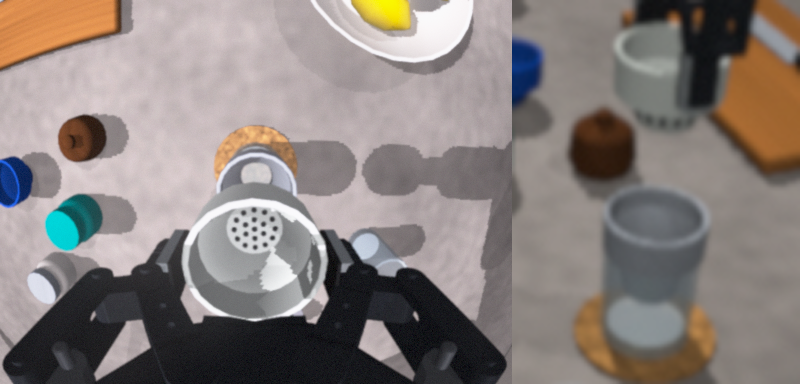

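The strainer is held level at about wrist pixel (255,260), above the seated funnel. Lowering.

Call:
{"fn": "drive_tool", "kwargs": {
  "deltas": [
    [0,0.1,1,0],
    [0,0,1.5,0],
    [0,0,1.5,0],
    [0,0,1.5,0],
    [0,0,1.2,0],
    [0,0,0.8,0],
    [0,0,0.5,0],
    [0,0,0,0],
    [0,0,0,0],
    [0,0,0,0]
  ]
}}

```text
clock: 26.25
eef_pos: [625.7, -222.5, 130.5]
tcp_rot: [3.141, -0.001, -0.0]
contact_force: [0.3, 0.4, -1.2]
opening: 0.77
```

Call:
{"fn": "drive_tool", "kwargs": {
  "deltas": [
    [0,0,0.2,0],
    [0,0,0.2,0],
    [0,0,0.1,0],
    [0,0,0,0],
    [0,0,0,0]
  ]
}}

```text
clock: 26.67
eef_pos: [625.2, -222.3, 124.8]
tcp_rot: [-3.142, 0.0, -0.0]
contact_force: [-0.8, 0.4, -0.9]
opening: 0.77
```

Call:
{"fn": "drive_tool", "kwargs": {
  "deltas": [
    [0,0,0.1,0],
    [0,0,0,0],
    [0,0,0,0]
  ]
}}

```text
clock: 26.92
eef_pos: [625.2, -222.3, 123.7]
tcp_rot: [-3.142, 0.0, -0.0]
contact_force: [-0.4, -0.7, -1.4]
opening: 0.766
```

Call:
{"fn": "drive_tool", "kwargs": {
  "deltas": [
    [0,0,0.1,0],
    [0,0,0.1,0],
    [0,0,0.1,0],
    [0,0,0,0],
    [0,0,0,0],
    [0,0,0,0]
  ]
}}

```text
clock: 27.42
eef_pos: [625.2, -222.3, 120.7]
tcp_rot: [-3.142, 0.0, -0.0]
contact_force: [-0.2, 0.7, -0.4]
opening: 0.769
```

Call:
{"fn": "drive_tool", "kwargs": {
  "deltas": [
    [0,0,0.1,0],
    [0,0,0,0],
    [0,0,0,0]
  ]
}}

```text
clock: 27.67
eef_pos: [625.3, -222.3, 119.9]
tcp_rot: [3.141, -0.0, -0.0]
contact_force: [0.2, 0.1, 0.1]
opening: 0.766
```

Call:
{"fn": "drive_tool", "kwargs": {
  "deltas": [
    [0,0,0.1,0],
    [0,0,0,0],
    [0,0,0,0]
  ]
}}

```text
clock: 27.92
eef_pos: [625.5, -222.3, 119.8]
tcp_rot: [3.141, -0.001, -0.0]
contact_force: [-1.3, 0.5, 8.3]
opening: 0.774
```

Call:
{"fn": "drive_tool", "kwargs": {
  "deltas": [
    [0,0,0,0],
    [0,0,0,0],
    [0,0,0,0],
    [0,0,0,0],
    [0,0,-0.8,0],
    [0,0,-1.5,0],
    [0,0,-2,0],
    [0,0,-2,0],
    [0,0,-1,0],
    [-1,0.1,0,0],
    [-2,0.3,0,0],
    [-2.5,0.3,0,0]
  ],
  "jaw": 0
}}

```text
clock: 28.92
eef_pos: [569.4, -229.0, 190.9]
tcp_rot: [-3.141, 0.0, 0.001]
contact_force: [-0.4, 0.5, 0.2]
opening: 0.999
```

Call:
{"fn": "drive_tool", "kwargs": {
  "deltas": [
    [-2.5,0.4,0,0],
    [-2.5,0.4,0,0],
    [-2.5,0.4,0,0],
    [-2.5,0.4,0,0],
    [-2.5,0.4,0,0],
    [-2.5,0.3,0,0],
    [-2.4,0.3,0,0],
    [-1,0,0,0],
    [0,0,0,0],
    [0,0,0,0],
    [0,0,0,0],
    [0,0,0,0]
  ]
}}

```text
clock: 29.92
eef_pos: [387.3, -255.3, 191.8]
tcp_rot: [3.141, -0.001, 0.0]
contact_force: [0.5, 0.5, 0.2]
opening: 1.002
```

```bash
python3 - <<'E'
from h import *
look("w9",(416.5,-255,20),33); both("w9",0,90)
E
```

```text
tcp [ 387.3 -255.3  191.8] t 29.9167
[[416.8999938964844, -255.10000610351562, 32.5], [414.8999938964844, -255.10000610351562, 34.29999923706055], [418.8999938964844, -256.6000061035156, 34.599998474121094]]
```

View pics/w9_b.png

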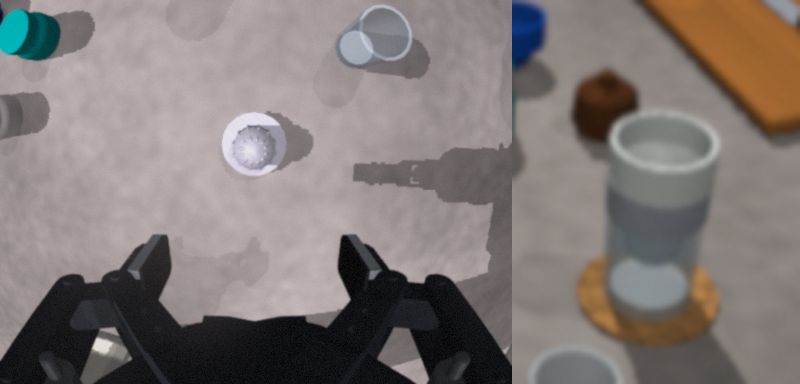

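The strainer sits level on the funnel. The reamer's disc is at wrist pixel (254,144), giving (417,−255).

Call:
{"fn": "drive_tool", "kwargs": {
  "deltas": [
    [1,0,2,0],
    [1,0,2,0],
    [0.9,0,2,0],
    [0,0,1.5,0],
    [0,0,0,0],
    [0,0,2,0],
    [0,0,2,0],
    [0,0,2,0],
    [0,0,1.4,0],
    [0,0,0,0],
    [0,0,0,0],
    [0,0,0,0]
  ]
}}

```text
clock: 31.02
eef_pos: [415.9, -255.6, 43.8]
tcp_rot: [3.141, -0.001, -0.0]
contact_force: [-0.4, 0.3, -0.2]
opening: 1.003
```

Call:
{"fn": "drive_tool", "kwargs": {
  "deltas": [
    [0,0,0,0],
    [0,0,0,0],
    [0,0,0,0],
    [0,0,0,0],
    [0,0,0,0],
    [0,0,0,0],
    [0,0,0,0],
    [0,0,0,0],
    [0,0,0,0],
    [0,0,0,0],
    [0,0,0,0],
    [0,0,0,0]
  ],
  "jaw": 1,
  "force": 40
}}

```text
clock: 32.02
eef_pos: [415.5, -255.4, 43.5]
tcp_rot: [3.141, -0.001, -0.0]
contact_force: [-1.7, 0.6, 8.2]
opening: 0.444
```

Call:
{"fn": "drive_tool", "kwargs": {
  "deltas": [
    [0,0,-0.5,0],
    [0,0,-1,0],
    [0,0,-2,0],
    [0,0,-2.5,0],
    [0,0,-2.5,0],
    [0,0,-2.5,0],
    [0,0,-2.5,0],
    [0,0,-2.5,0],
    [0,0,-2.5,0],
    [0,0,0,0],
    [0,0,0,0],
    [0,0,0,0]
  ]
}}

```text
clock: 33.02
eef_pos: [414.7, -254.9, 227.6]
tcp_rot: [-3.141, 0.0, -0.0]
contact_force: [-0.4, 0.5, -1.3]
opening: 0.444
```

Call:
{"fn": "drive_tool", "kwargs": {
  "deltas": [
    [1,-0.2,0,0],
    [2,-0.3,0,0],
    [2,-0.4,0,0],
    [2.5,-0.4,0,0],
    [2.5,-0.4,0,0],
    [2.5,-0.4,0,0],
    [2.5,-0.4,0,0],
    [2.5,-0.4,0,0],
    [2,-0.3,0,0],
    [1.4,-0.2,0,0],
    [0,0,0,0],
    [0,0,0,0]
  ]
}}

```text
clock: 34.02
eef_pos: [624.2, -220.5, 225.8]
tcp_rot: [-3.141, 0.003, 0.001]
contact_force: [-0.4, 0.1, -0.8]
opening: 0.442
```

Call:
{"fn": "drive_tool", "kwargs": {
  "deltas": [
    [0,0,0,0],
    [0,0,0,0],
    [0,0,0,0]
  ]
}}

```text
clock: 34.27
eef_pos: [623.4, -221.4, 227.6]
tcp_rot: [-3.141, 0.001, -0.001]
contact_force: [-0.1, 0.2, -0.7]
opening: 0.443
```

```bash
python3 - <<'E'
from h import *
s=r.sense();print(s["eef_pos"],s["contact_force"])
p,_=cams.grab_frame("wrist"); cv2.imwrite("pics/w10.png",p[:,:,::-1]); both("w10",0,160)
E
```

```text
[ 623.39023439 -221.41913741  227.63337463] [-0.10929347  0.19194057 -0.74529258]
```

View pics/w10_b.png

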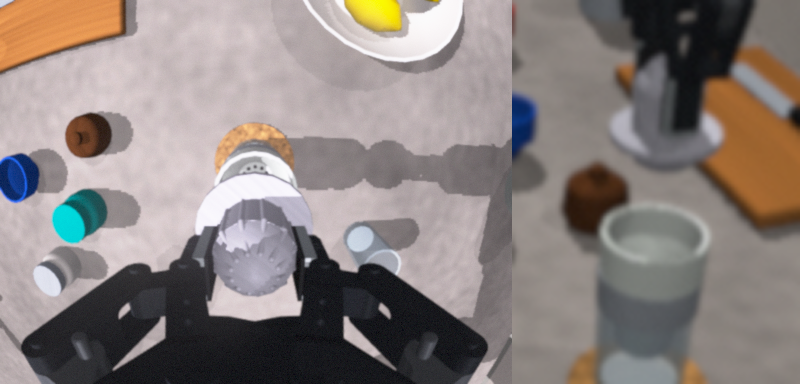

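The reamer is held level, fingertips just above its disc. Lowering it into the strainer.

Call:
{"fn": "drive_tool", "kwargs": {
  "deltas": [
    [0,0,1,0],
    [0,0,1.2,0],
    [0,0,1.2,0],
    [0,0,1,0],
    [0,0,0.7,0],
    [0,0,0.5,0],
    [0,0,0,0],
    [0,0,0,0],
    [0,0,0,0]
  ]
}}

```text
clock: 35.12
eef_pos: [624.6, -221.4, 172.2]
tcp_rot: [3.141, -0.001, -0.0]
contact_force: [0.7, 0.5, -1.3]
opening: 0.44
```

Call:
{"fn": "drive_tool", "kwargs": {
  "deltas": [
    [0,0,0.2,0],
    [0,0,0.2,0],
    [0,0,0.1,0],
    [0,0,0,0],
    [0,0,0,0]
  ]
}}

```text
clock: 35.53
eef_pos: [624.2, -221.2, 166.8]
tcp_rot: [-3.142, 0.0, -0.0]
contact_force: [0.5, 0.9, -1.5]
opening: 0.445
```

Call:
{"fn": "drive_tool", "kwargs": {
  "deltas": [
    [0,0,0.1,0],
    [0,0,0,0],
    [0,0,0,0]
  ]
}}

```text
clock: 35.78
eef_pos: [624.2, -221.3, 165.8]
tcp_rot: [-3.142, 0.0, -0.0]
contact_force: [0.5, -0.9, -1.1]
opening: 0.443
```

Call:
{"fn": "drive_tool", "kwargs": {
  "deltas": [
    [-0.05,0.05,0.1,0],
    [0,0,0.1,0],
    [0,0,0.1,0],
    [0,0,0.1,0],
    [0,0,0,0],
    [0,0,0,0]
  ]
}}

```text
clock: 36.28
eef_pos: [623.6, -221.7, 161.7]
tcp_rot: [-3.141, 0.0, -0.0]
contact_force: [0.3, -0.7, -0.4]
opening: 0.444
```

Call:
{"fn": "drive_tool", "kwargs": {
  "deltas": [
    [0,0,0.1,0],
    [0,0,0,0],
    [0,0,0,0]
  ]
}}

```text
clock: 36.53
eef_pos: [623.7, -221.8, 160.8]
tcp_rot: [-3.142, -0.0, -0.0]
contact_force: [-0.2, 0.8, -0.6]
opening: 0.441
```

Call:
{"fn": "drive_tool", "kwargs": {
  "deltas": [
    [0,0,0.1,0],
    [0,0,0,0],
    [0,0,0,0]
  ]
}}

```text
clock: 36.78
eef_pos: [624.0, -222.0, 160.7]
tcp_rot: [3.141, -0.001, -0.0]
contact_force: [-1.3, 0.4, 4.4]
opening: 0.442
```

Call:
{"fn": "drive_tool", "kwargs": {
  "deltas": [
    [0,0,0,0],
    [0,0,0,0],
    [0,0,0,0],
    [0,0,0,0],
    [0,0,0,0],
    [0,0,0,0],
    [0,0,-0.5,0],
    [0,0,-1,0],
    [0,0,-2,0],
    [0,0,-2,0],
    [0,0,-2.5,0],
    [0,0,-2.5,0]
  ],
  "jaw": 0
}}

```text
clock: 37.78
eef_pos: [623.6, -221.7, 266.7]
tcp_rot: [3.142, -0.0, -0.0]
contact_force: [-0.1, -0.2, 0.1]
opening: 0.999
```

Call:
{"fn": "drive_tool", "kwargs": {
  "deltas": [
    [-1,0,0,0],
    [-2,0,0,0],
    [-2.5,0,0,0],
    [-2.5,0,0,0],
    [-2.5,0,0,0],
    [-2.5,0,0,0],
    [-2.5,0,0,0],
    [-1.5,0,0,0],
    [-1,0,0,0],
    [0,0,0,0],
    [0,0,0,0],
    [0,0,0,0]
  ]
}}

```text
clock: 38.78
eef_pos: [444.8, -222.0, 265.2]
tcp_rot: [3.141, -0.001, -0.0]
contact_force: [0.0, -0.0, -0.2]
opening: 1.003
```

```bash
python3 - <<'E'
from h import *
print(r.sense()["eef_pos"],r.sense()["opening"])
p,_=cams.grab_frame("side"); c=cams.camera_params("side"); u,v=map(int,pix(c,np.array([624,-222,95])))
a=cv2.resize(p[v-65:v+65,u-65:u+65],(400,400),interpolation=2)
t,d=cams.grab_frame("top"); c=cams.camera_params("top"); u,v=map(int,pix(c,np.array([560,-150,0])))
b=cv2.resize(t[v-75:v+75,u-75:u+75],(400,400),interpolation=2)
cv2.imwrite("pics/f.png",np.hstack([a,b])[:,:,::-1])
# level: disc height around the stack from depth, tip height
u,v=map(int,pix(c,np.array([624,-222,137]))); R=np.array(c["R"]);P=[]
for y in range(v-14,v+15):
  for x in range(u-14,u+15):
    q=np.array([(x-c["cx"])/c["fx"],(y-c["cy"])/c["fy"],1])*d[y,x]; P.append(R.T@(q-np.array(c["t"])))
P=np.array(P); s=P[(P[:,2]>128)&(P[:,2]<146)]; print("disc n",len(s),"z",s[:,2].mean().round(1),"mid",(s.min(0)+s.max(0))[:2]/2)
A=np.linalg.lstsq(np.c_[s[:,:2]-s[:,:2].mean(0),np.ones(len(s))],s[:,2],rcond=None)[0]; print("slopes",A.round(3)); print("top z",P[:,2].max())
E
```

```text
[ 444.75220739 -221.98915838  265.21376392] 1.0030366899345833
disc n 251 z 136.4 mid [ 625.29349748 -220.1232618 ]
slopes [2.10000e-02 4.00000e-03 1.36408e+02]
top z 1090.6081832318225
```

View pics/f.png

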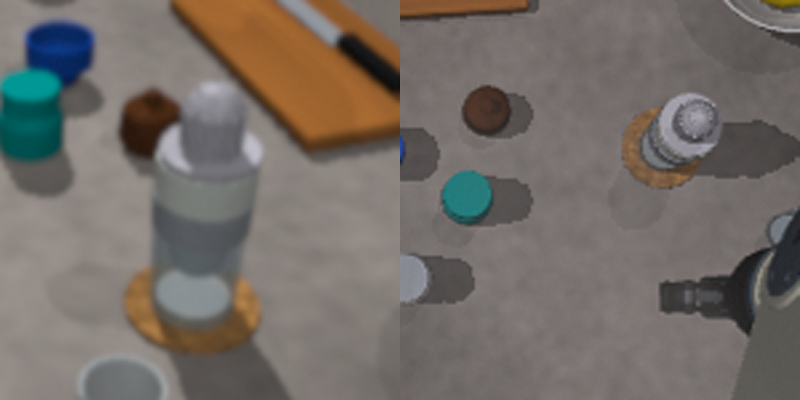

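The stack stands upright and centred on the mat, and its disc top is at 136.4 mm against an expected 137. The gripper is open and well clear.

```bash
python3 -c "
from rig import r,cams,job
print(job.sign_off())"
```

```text
the job is handed in; nothing more can be done
None
```

The wide tumbler stands on the round cork mat with the funnel, strainer and reamer built up on it in that order. Each was lowered until the wrist felt contact, then released. The job was handed in at about 39 s on the robot clock, with the gripper open and clear of everything.

**Seating:** each part made contact within 0.3 mm of its expected height. In the last depth image the reamer's disc top is at 136.4 mm, against 137 expected.

**Level:** the disc slope measured 0.021 along x and 0.004 along y. The 0.021 is about 1.2°, and I did not check it another way. The side view shows the stack upright.

**Centring:** the tumbler was released at (624.1, −221.8) mm, with the mat centre fitted at (623.4, −221.7).

**Camera disagreements:** the top camera read about 2 mm off from the wrist camera in y; I used the wrist's values. One automatic circle fit on the placed tumbler was wrong (x = 618.9), so I discarded it and judged that rim by eye from the picture.

I moved nothing else, but I did not measure the look-alikes or the unused items again at the end. In the last views, the ones visible appeared to be in their places.

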